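Snap the back cover onto a dashboard display housing

ROBOT

A 6-joint arm with a two-finger parallel gripper is mounted at the origin on the work surface. World frame = base frame: x ahead of the robot, y to its left, z up, the work surface at z = 0. Lengths are in mm, angles in rad, forces in N, time in s.
With the tool pointing down it reaches from about 350 to 975 mm from the base axis. Payload 7.1 kg.
Tool frame: the origin (TCP) lies between the finger pads; the fingertips stand 17 mm ahead of it and the grasp point (between the pads) lies 2 mm behind it; z points along the fingers, y is the line along which they close (so a half turn about z gives the same grasp; the last joint's range is limited). The gripper opens to 88 mm and grips with 3 to 60 N. Pads are 20 mm wide; open, the fingers measure 115 mm over their backs; the gripper's body (75 mm by 178 mm) begins 61 mm behind the grasp point.
Start: joints at [1.19, 0.423, 1.63, -0, 1.089, -0.019], TCP at [221.192, 584.533, 239.675] pointing down, gripper open.
Joint ranges: [-3, 3], [-0.9, 2.11], [0.09, 2.58], [-1.31, 4.45], [0.11, 2.69], [-2.54, 2.54]. Speed limits (rad/s): [2.39, 2.39, 3.01, 3.14, 3.14, 3.14].

INTERFACE

Orientations are given as a rotation vector (axis times angle).
In Python, from workcell import ctrl gives the robot as it stands.
- The arm moves only by the tool inch_along, called after ">>>" as name(argument=value, ...) on one line, values as JSON. Schema: {"type":"object","properties":{"motion":{"type":"array","items":{"type":"array","items":{"type":"array","items":{"type":"number"},"minItems":6,"maxItems":6},"minItems":1,"maxItems":5},"minItems":1,"maxItems":1},"finger_gap":{"type":"number"},"only":{"type":"string"},"quiet":{"type":"boolean"},"lines":{"type":"string"}},"required":["motion"],"additionalProperties":false}. motion is a list that holds a single list of rows (three levels of brackets), with 1 to 5 rows, each of 6 numbers: dx, dy, dz in mm, then a rotation vector rx, ry, rz in rad; each row shifts and turns the commanded pose from where the row before left it, along the tool's axes as they then stand; what a row does not reach is not made up. A row lasts 1/12 s, in which the tool goes at most 41.7 mm and 0.125 rad, less where a joint would pass 70% of its speed; a pose out of reach is approached as far as the arm can. finger_gap is the finger opening in mm, set as the call begins (left out keeps the last). The fingers move at their own pace and stop on an object; the grip force is fixed at half the most. Time passes only in rows, so rows that do not move let the fingers close. The tool returns the time, the measured TCP pose, the force, the opening and the grip force at its end. only (a regular expression) keeps the lines of the reply that match it, lines (a string "A,B") keeps lines A to B, and quiet returns only ok. Input that does not fit is refused with a message, and nothing moves.
- ctrl.get_obs(): the state, without advancing time (a new reading comes with each control period).
- ctrl.get_image(name): name is "side" or "top"; returns a dict with "img" (420x560x3 uint8, red, green, blue), "fx", "fy", "cx", "cy" (pixels), "R" (3x3) and "t" (3): a world point X has camera coordinates R X + t. Camera axes: x right, y down, z forward; pixel columns grow to the right and rows downward; lengths in mm; the calibration is good to about 2 mm. A picture is of the moment at which its call begins. There is no depth.
- ctrl.close_job(): hands the job in; it is judged then, once.
The state is a dict: "t": time; "qpos": joint angles; "qvel": joint speeds; "joint_torque": joint torques, N m; "ee_pos": TCP position; "orientation": TCP orientation; "ft_force": force on the tool from outside, world axes, zero at the start; "moment": the same for the moment, N m; "width": finger opening in mm; "grasp_force": force on a finger pad.
Only numpy, scipy, OpenCV 4.12 (cv2) and the standard library are available. Lean on these libraries where they do the work, as an engineer would, in place of code of your own. Each camera call takes 0.05 s, during which the arm holds its last target. There are 200 camera calls.

TASK

Close the dashboard display: pick up the grey back cover by its rib, lay it right side up on the open black housing so that its plate lies flush on the rim with its four snap tabs over the four catches, and let go while all the tabs are still up. Then press the tabs down one at a time until each has clicked under its catch and stays down. Leave the other things on the bench where they are.

Things in the scene. Friction and masses are not known exactly. Their poses are not given: they have to be found in the camera images.
- housing: Black display housing, fixed to the bench, face down, back open: base 190 x 204 x 16 mm, long along its own y. Origin: centre of its underside, z up. Four sprung catches stand outside its rim, two on each long side, at x = +-80, y = +-62 mm, 34 mm wide, tops at z = 71 mm. Each has an inward hook (underside z = 57 mm, inner end x = +-74.5 mm) topped by a ramp rising outward at 50 degrees.
- mouth (a point): Centre of the housing's open mouth, level with the top of its rim, 46 mm above the housing's origin. The rim is 121 x 171 mm outside, 104 x 154 mm inside (x, y), 30 mm deep; the cover's skirt drops into it and its plate comes to rest on it.
- cover: Grey back cover, loose, 0.28 kg in all, right side up on the bench. Origin: centre of the underside of its skirt, z up, long along its own y; fits either way round (half turn). Skirt 100 x 150 mm, z = 0 to 16 mm, its foot (lowest 7 mm) tapered in by 5 mm; plate 120 x 170 mm, z = 16 to 21 mm. Lying flush on the housing, its origin is 30 mm over the housing's.
- rib (a point): Top centre of the bracket rib to grip the cover by, 56 mm above the cover's origin, on its middle. The rib is 12 mm thick (cover's x), 80 mm long (y), and stands 35 mm up from the plate.
- tab0 (a joint): Snap tab at the cover's +x +y corner: a flap 53 x 30 x 5 mm hinged on the plate at x = +26, y = +62, z = 23.5 mm (cover's frame), end sticking out past the plate. Value in rad: 0 = sprung up (19 degrees), 0.33 = pressed flat on the plate, about 0.31 when held under its hook; unless hooked it springs back up. The push, 8 to 18 N on the ribbed end, peaks near 0.2.
- pad0 (a point): Point to press on tab0: top of its ribbed end, 32 mm from its hinge. In the cover's frame (+55, +62, 36) mm while up, (+58, +62, 26) mm when flat, that is 66 and 56 mm over the housing's origin once the cover lies flush. The tab's tip is 21 mm farther out and passes the hook.
- tab1 (a joint): Snap tab at the cover's -x +y corner: a flap 53 x 30 x 5 mm hinged on the plate at x = -26, y = +62, z = 23.5 mm (cover's frame), end sticking out past the plate. Value in rad: 0 = sprung up (19 degrees), 0.33 = pressed flat on the plate, about 0.31 when held under its hook; unless hooked it springs back up. The push, 8 to 18 N on the ribbed end, peaks near 0.2.
- pad1 (a point): Point to press on tab1: top of its ribbed end, 32 mm from its hinge. In the cover's frame (-55, +62, 36) mm while up, (-58, +62, 26) mm when flat, that is 66 and 56 mm over the housing's origin once the cover lies flush. The tab's tip is 21 mm farther out and passes the hook.
- tab2 (a joint): Snap tab at the cover's -x -y corner: a flap 53 x 30 x 5 mm hinged on the plate at x = -26, y = -62, z = 23.5 mm (cover's frame), end sticking out past the plate. Value in rad: 0 = sprung up (19 degrees), 0.33 = pressed flat on the plate, about 0.31 when held under its hook; unless hooked it springs back up. The push, 8 to 18 N on the ribbed end, peaks near 0.2.
- pad2 (a point): Point to press on tab2: top of its ribbed end, 32 mm from its hinge. In the cover's frame (-55, -62, 36) mm while up, (-58, -62, 26) mm when flat, that is 66 and 56 mm over the housing's origin once the cover lies flush. The tab's tip is 21 mm farther out and passes the hook.
- tab3 (a joint): Snap tab at the cover's +x -y corner: a flap 53 x 30 x 5 mm hinged on the plate at x = +26, y = -62, z = 23.5 mm (cover's frame), end sticking out past the plate. Value in rad: 0 = sprung up (19 degrees), 0.33 = pressed flat on the plate, about 0.31 when held under its hook; unless hooked it springs back up. The push, 8 to 18 N on the ribbed end, peaks near 0.2.
- pad3 (a point): Point to press on tab3: top of its ribbed end, 32 mm from its hinge. In the cover's frame (+55, -62, 36) mm while up, (+58, -62, 26) mm when flat, that is 66 and 56 mm over the housing's origin once the cover lies flush. The tab's tip is 21 mm farther out and passes the hook.
- driver: Bystander: red-handled screwdriver, 170 mm, lying between the two. Origin at mid length on its underside.
- torch: Bystander: black torch, 135 mm, lying. Origin at mid length on its underside.
- screw_tray: Bystander: clear open tray of screws, 110 x 150 x 40 mm. Origin: centre of its underside.
- cup: Bystander: aluminium cup, 60 mm wide, 55 mm tall. Origin: centre of its underside.
- pick: Bystander: small black-handled pick, 130 mm, lying. Origin at mid length on its underside.
- socket: Bystander: steel socket, 28 mm by 60 mm, lying. Origin: centre of its underside.

How it is judged (in metres and radians):
On the way, in this order (a step that is already met when the one before it is completed fails the run):
1. the cover lies flush on the housing's rim, let go, with all four tabs still up (horizontal distance between cover and housing below 0.006 m and z of cover in the frame of housing below 0.0325 m and angle between cover's own z axis and vertical below 0.03 rad and linear speed of cover below 0.02 m/s and contact force between the fingers and cover below 0.2 N and value of joint each of tab0, tab1, tab2, tab3 below 0.1 rad), for 0.2 s.
2. exactly one tab is down (((value of joint tab0 above 0.295 rad and value of joint each of tab1, tab2, tab3 below 0.295 rad) or (value of joint each of tab0, tab2, tab3 below 0.295 rad and value of joint tab1 above 0.295 rad) or (value of joint each of tab0, tab1, tab3 below 0.295 rad and value of joint tab2 above 0.295 rad) or (value of joint each of tab0, tab1, tab2 below 0.295 rad and value of joint tab3 above 0.295 rad))), for 0.1 s.
3. exactly two tabs are down (((value of joint each of tab0, tab1 above 0.295 rad and value of joint each of tab2, tab3 below 0.295 rad) or (value of joint each of tab0, tab2 above 0.295 rad and value of joint each of tab1, tab3 below 0.295 rad) or (value of joint each of tab0, tab3 above 0.295 rad and value of joint each of tab1, tab2 below 0.295 rad) or (value of joint each of tab0, tab3 below 0.295 rad and value of joint each of tab1, tab2 above 0.295 rad) or (value of joint each of tab0, tab2 below 0.295 rad and value of joint each of tab1, tab3 above 0.295 rad) or (value of joint each of tab0, tab1 below 0.295 rad and value of joint each of tab2, tab3 above 0.295 rad))), for 0.1 s.
4. exactly three tabs are down (((value of joint each of tab0, tab1, tab2 above 0.295 rad and value of joint tab3 below 0.295 rad) or (value of joint each of tab0, tab1, tab3 above 0.295 rad and value of joint tab2 below 0.295 rad) or (value of joint each of tab0, tab2, tab3 above 0.295 rad and value of joint tab1 below 0.295 rad) or (value of joint tab0 below 0.295 rad and value of joint each of tab1, tab2, tab3 above 0.295 rad))), for 0.1 s.
At the end, for the whole second after the job is handed in: All four tabs stay down under the hooks of their catches (over 0.295 rad, that is within about 2 mm of flat at the tip), and the cover lies flush in the housing (centred within 6 mm, origin less than 32.5 mm over the housing's), level, at rest and released (value of joint each of tab0, tab1, tab2, tab3 above 0.295 rad and horizontal distance between cover and housing below 0.006 m and z of cover in the frame of housing below 0.0325 m and angle between cover's own z axis and vertical below 0.03 rad and linear speed of cover below 0.02 m/s and contact force between the fingers and cover below 0.2 N); the robot touches nothing.
It fails at once if another thing on the bench is moved by more than 30 mm (distance of any of driver, torch, screw_tray, cup, pick, socket from where it was at the start of the episode above 0.03 m).
It also fails if it takes over 58 s, if anything falls off the work surface, if the arm or the gripper's body presses on something with over 40 N, if the wrist force passes 120 N, or if a joint passes its speed limit or range.

## Working session

There is one attempt and no reset: what is moved stays moved. The work goes in short steps, Python scripts to look and compute and a tool call to move; the robot and the scene stay as the last step left them, time stands still between calls to the robot, and variables do not carry over. Pictures are saved under pics/ and viewed, at most 10 in all, crops included, and the job is handed in when it is done.

```bash
ls; mkdir -p pics
```

Run:
```python
from workcell import ctrl
import cv2
o=ctrl.get_obs();print(o['t'],o['ee_pos'],o['orientation'],o['width'])
for n in('top','side'):
    d=ctrl.get_image(n);cv2.imwrite(f'pics/{n}0.png',d['img'][:,:,::-1]);print(n,d['fx'],d['fy'],d['cx'],d['cy'],d['R'],d['t'])
```

```text
pics
workcell.py
0.0 [220.98873555 584.04358739 238.88275919] [-5.65156316e-01 -3.09002916e+00  2.40124960e-03] 87.97702236372643
top 405.3565802530287 405.3565802530287 279.1440873225646 205.55987534058679 [[-0.02968388 -0.99953413 -0.00709816]
 [-0.99542759  0.03020544 -0.09061754]
 [ 0.09078972  0.00437582 -0.99586047]] [  22.59174962  562.74649389 1121.94128269]
side 395.54379085601795 395.54379085601795 269.74213690251764 206.38790621162642 [[ 0.82636223 -0.56312911  0.00332832]
 [-0.3613996  -0.53484895 -0.76375842]
 [ 0.43187475  0.62993826 -0.6454936 ]] [-467.6805323   279.78625197  914.93620933]
```

View pics/top0.png

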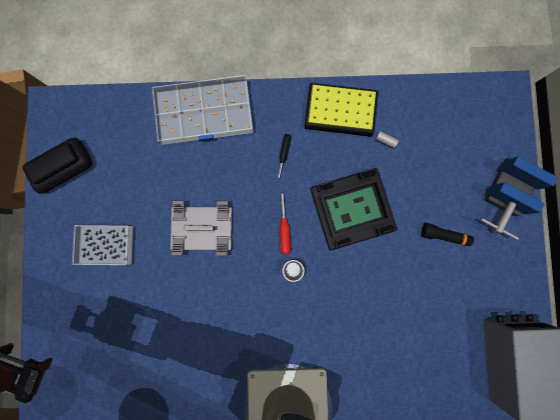

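View pics/side0.png

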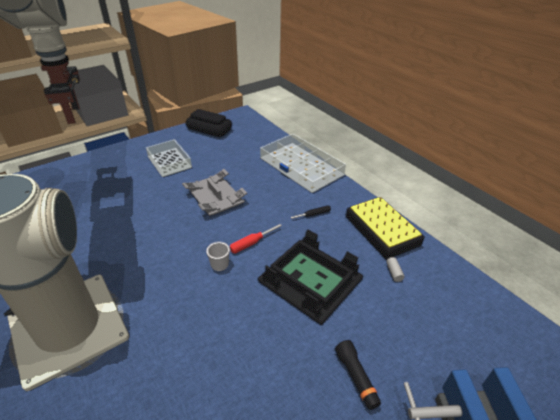

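The top view shows the cover at about (201,228), the housing at (354,209) and the driver between them at about x=285. The side view shows the cover at (216,194) and the housing at (311,278). Next I'll enlarge both.

Run:
```python
import cv2,numpy as np
T=cv2.imread('pics/top0.png');S=cv2.imread('pics/side0.png')
def c(I,x,y,g=1):
    a=cv2.resize(I[y:y+75,x:x+100],(400,300),interpolation=cv2.INTER_CUBIC)
    a=np.clip(a.astype(float)*g,0,255).astype('uint8')
    for k in range(0,100,10):
        L=5 if k%50 else 12
        cv2.line(a,(k*4,0),(k*4,L),(0,255,255),1);cv2.line(a,(0,k*4),(L,k*4),(0,255,255),1)
    return a
def c2(I,x,y,g):
    return c(I,x,y,g)
im=np.vstack([np.hstack([c(T,151,190),c(S,166,157)]),np.hstack([c2(T,304,171,2),c2(S,261,230,2)])])
cv2.imwrite('pics/crop.png',im)
```

```text
(no output)
```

View pics/crop.png

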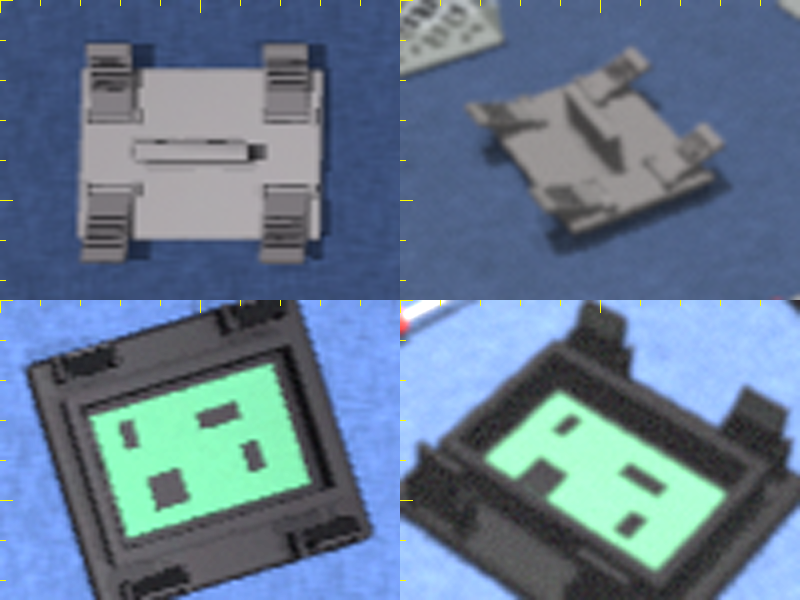

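Crop reading: the cover's plate corners in the top view are (83,69), (322,69), (319,240) and (79,240). The housing mouth's inner corners are about (83,105), (288,47), (330,187) and (125,250) in its panel. Next I'll fit x, y, z and yaw of each over both views and check with an overlay.

Create h.py:
```python
import numpy as np
from workcell import ctrl
def proj(d,X):
    p=np.asarray(X)@d['R'].T+d['t'];return np.c_[d['fx']*p[:,0]/p[:,2]+d['cx'],d['fy']*p[:,1]/p[:,2]+d['cy']]
def place(q,P):
    P=np.asarray(P,float);c,s=np.cos(q[3]),np.sin(q[3])
    return np.c_[q[0]+c*P[:,0]-s*P[:,1],q[1]+s*P[:,0]+c*P[:,1],q[2]+P[:,2]]
```

Create fit.py:
```python
import cv2,numpy as np
from scipy.optimize import least_squares
from h import *
ds={n:ctrl.get_image(n) for n in('top','side')}
off={'ct':('top',151,190),'cs':('side',166,157),'ht':('top',304,171),'hs':('side',261,230)}
def run(obs,q0):
    def res(q):
        r=[]
        for k,l in obs.items():
            n,ox,oy=off[k];M=np.array([a[1] for a in l]);U=(np.array([a[0] for a in l],float)+.5)/4-.5+[ox,oy]
            r.append((proj(ds[n],place(q,M))-U).ravel())
        return np.concatenate(r)
    f=least_squares(res,q0,loss='soft_l1',f_scale=.5);print(f.x.round(3),'\n',res(f.x).reshape(-1,2).round(1).tolist());return f.x
C={'ct':[((83,69),(60,85,21)),((322,69),(60,-85,21)),((319,240),(-60,-85,21)),((79,240),(-60,85,21)),((191,152),(0,0,56))],
 'cs':[((167,92),(0,40,56)),((173,230),(-60,-85,21)),((316,180),(60,-85,21))]}
H={'ht':[((83,105),(52,77,46)),((288,47),(52,-77,46)),((330,187),(-52,-77,46)),((125,250),(-52,77,46)),((28,67),(95,102,16)),((372,230),(-95,-102,16))],
 'hs':[((160,45),(52,77,46)),((355,165),(52,-77,46)),((50,150),(-52,77,46))]}
qc=run(C,[480,200,0,0]);qh=run(H,[530,-180,0,.276]);np.save('q.npy',[qc,qh])
def rect(a,b,z):return [(a,b,z),(a,-b,z),(-a,-b,z),(-a,b,z)]
lc=[rect(60,85,21),rect(6,40,56)]+[[(sx*26,sy*62-15,26),(sx*75,sy*62-15,43),(sx*75,sy*62+15,43),(sx*26,sy*62+15,26)] for sx in(1,-1) for sy in(1,-1)]
lh=[rect(52,77,46),rect(60.5,85.5,46),rect(95,102,16)]
def c(k,q,L,g):
    n,x,y=off[k];I=ds[n]['img'][:,:,::-1];a=np.clip(cv2.resize(I[y-8:y+82,x-10:x+110],(400,300),interpolation=cv2.INTER_CUBIC)*float(g),0,255).astype('uint8')
    for P in L:
        u=(proj(ds[n],place(q,P))-[x-10,y-8]+.5)*(400/120)-.5
        cv2.polylines(a,[(u*8).round().astype(int)],True,(0,0,255),1,cv2.LINE_AA,3)
    return a
cv2.imwrite('pics/ov.png',np.vstack([np.hstack([c('ct',qc,lc,1),c('cs',qc,lc,1)]),np.hstack([c('ht',qh,lh,2),c('hs',qh,lh,2)])]))
```

```bash
python3 fit.py
```

```text
[ 5.06501e+02  2.29569e+02 -1.86500e+00 -2.80000e-02] 
 [[0.1, 0.1], [-0.1, 0.0], [0.2, -0.4], [0.1, -0.3], [-0.0, -0.0], [0.1, -1.0], [-0.1, 1.1], [-1.1, -0.1]]
[ 5.50774e+02 -2.05774e+02  1.18100e+00  2.66000e-01] 
 [[-1.1, 0.4], [0.4, -1.2], [1.6, -0.5], [-0.2, -0.0], [-1.2, -0.7], [1.6, 1.3], [-1.5, 1.6], [-1.0, 0.5], [1.0, -2.3]]
```

View pics/ov.png

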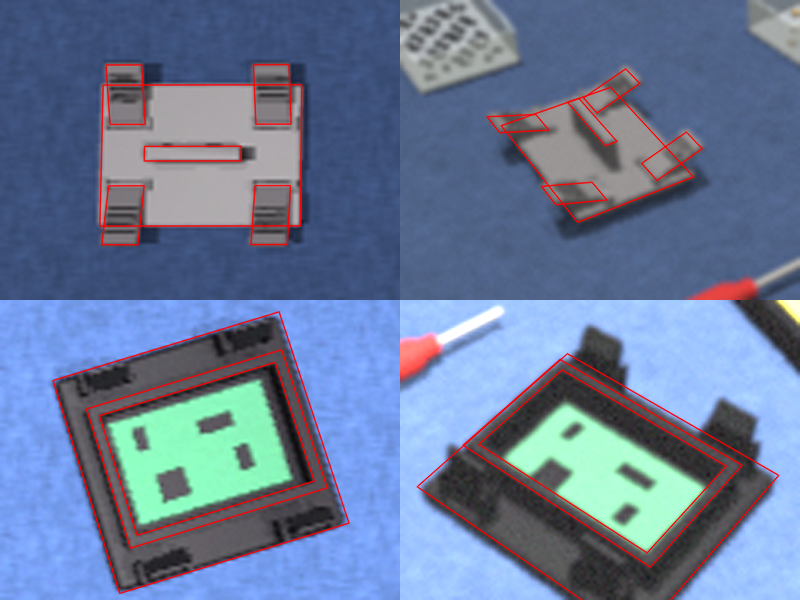

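The overlay fits both objects. The fitted heights of −1.9 and +1.2 mm agree with 0, and the sizes match. Cover is at (506.5, 229.6) with yaw −0.028, housing at (550.8, −205.8) with yaw 0.266.

Add to h.py:
```python
from scipy.spatial.transform import Rotation as Ro
def plan(x,y,z,ya,N):
    "constant row, N times, to tool-down pose with tool y at angle ya; first correct tilt reported"
    o=ctrl.get_obs();p=np.array(o['ee_pos']);R0=Ro.from_rotvec(o['orientation']).as_matrix()
    a=np.arctan2(R0[1,1],R0[0,1]);th=-((ya-a+np.pi)%(2*np.pi)-np.pi)/N
    A=sum(R0@Ro.from_rotvec([0,0,k*th]).as_matrix() for k in range(N))
    d=np.linalg.solve(A,np.array([x,y,z])-p)
    print('pos',p.round(1),'ya',a.round(4),'tilt',np.arccos(-R0[2,2]).round(4),'q6',o['qpos'][5].__round__(2),'| row x',N,d.round(2),'|d|',np.linalg.norm(d).round(1),'rz',th.round(4))
```

```bash
python3 -c "
from h import *
plan(506.5,229.6,150,-.028,15)"
```

>>> inch_along(motion=[[[-32.3,1.5,6,0,0,0.0825],[-32.3,1.5,6,0,0,0.0825],[-32.3,1.5,6,0,0,0.0825],[-32.3,1.5,6,0,0,0.0825],[-32.3,1.5,6,0,0,0.0825]]], finger_gap=88)

```text
t: 0.62
ee_pos: [364.9, 509.8, 209.2]
orientation: [1.191, 2.907, 0.0]
ft_force: [0.3, 0.3, 0.0]
width: 87.9
grasp_force: 0.0
```

>>> inch_along(motion=[[[-32.3,1.5,6,0,0,0.0825],[-32.3,1.5,6,0,0,0.0825],[-32.3,1.5,6,0,0,0.0825],[-32.3,1.5,6,0,0,0.0825],[-32.3,1.5,6,0,0,0.0825]]])

```text
t: 1.03
ee_pos: [465.4, 384.1, 179.3]
orientation: [1.762, 2.601, 0.001]
ft_force: [0.6, 0.6, -0.5]
width: 87.4
grasp_force: 0.0
```

>>> inch_along(motion=[[[-32.3,1.5,6,0,0,0.0825],[-32.3,1.5,6,0,0,0.0825],[-32.3,1.5,6,0,0,0.0825],[-32.3,1.5,6,0,0,0.0825],[-32.3,1.5,6,0,0,0.0825]]])

```text
t: 1.45
ee_pos: [507.0, 228.8, 149.4]
orientation: [2.257, 2.185, 0.001]
ft_force: [1.2, -0.1, -0.3]
width: 88.1
grasp_force: 0.0
```

>>> inch_along(motion=[[[0,0,0,0,0,0],[0,0,0,0,0,0]]])

```text
t: 1.62
ee_pos: [506.3, 228.8, 149.3]
orientation: [-2.255, -2.187, 0.002]
ft_force: [0.6, 0.9, 0.3]
width: 87.6
grasp_force: 0.0
```

```bash
python3 -c "
from h import *
plan(506.5,229.6,43,-.028,5)"
```

```text
pos [506.3 228.8 149.3] ya -0.0308 tilt 0.0012 q6 0.43 | row x 5 [ 0.17  0.05 21.26] |d| 21.3 rz -0.0006
```

>>> inch_along(motion=[[[0.8,0.2,22,0,0,0],[0,0,22,0,0,0],[0,0,22,0,0,0],[0,0,22,0,0,0],[0,0,18,0,0,0]]])

```text
t: 2.03
ee_pos: [506.5, 232.5, 42.6]
orientation: [-2.25, -2.192, -0.001]
ft_force: [0.5, 1.3, -0.5]
width: 87.6
grasp_force: 0.0
```

>>> inch_along(motion=[[[0,0,0,0,0,0],[0,0,0,0,0,0],[0,0,0,0,0,0],[0,0,0,0,0,0],[0,0,0,0,0,0]]], finger_gap=0)

```text
t: 2.45
ee_pos: [507.5, 231.7, 45.0]
orientation: [2.252, 2.189, 0.004]
ft_force: [-0.8, -0.3, -0.4]
width: 58.4
grasp_force: 0.0
```

>>> inch_along(motion=[[[0,0,0,0,0,0],[0,0,0,0,0,0],[0,0,0,0,0,0]]])

```text
t: 2.7
ee_pos: [506.9, 231.1, 44.2]
orientation: [2.253, 2.189, 0.001]
ft_force: [0.7, 0.3, -0.5]
width: 37.9
grasp_force: 0.0
```

>>> inch_along(motion=[[[0,0,0,0,0,0],[0,0,0,0,0,0],[0,0,0,0,0,0],[0,0,0,0,0,0],[0,0,0,0,0,0]]])

```text
t: 3.12
ee_pos: [506.7, 231.1, 43.6]
orientation: [2.253, 2.19, -0.0]
ft_force: [0.2, -0.2, 1.0]
width: 11.8
grasp_force: 30.0
```

>>> inch_along(motion=[[[0,0,0,0,0,0],[0,0,0,0,0,0],[0,0,0,0,0,0]]])

```text
t: 3.37
ee_pos: [506.7, 231.1, 43.7]
orientation: [2.253, 2.189, 0.0]
ft_force: [0.0, 0.3, 0.3]
width: 11.6
grasp_force: 30.0
```

>>> inch_along(motion=[[[0,0,-10,0,0,0],[0,0,-25,0,0,0],[0,0,-30,0,0,0],[0,0,-30,0,0,0],[0,0,-25,0,0,0]]])

```text
t: 3.78
ee_pos: [506.3, 231.0, 165.7]
orientation: [-2.253, -2.19, 0.0]
ft_force: [0.2, 0.2, -3.5]
width: 11.5
grasp_force: 30.0
```

>>> inch_along(motion=[[[0,0,0,0,0,0],[0,0,0,0,0,0]]])

```text
t: 3.95
ee_pos: [507.1, 231.3, 165.1]
orientation: [2.252, 2.189, 0.004]
ft_force: [-0.1, -0.3, -4.3]
width: 11.7
grasp_force: 30.0
```

Run:
```python
from h import *
plan(550.8,-205.8,165,.266,15)
```

```text
pos [507.1 231.3 165.1] ya -0.0284 tilt 0.0028 q6 0.44 | row x 15 [-2.939e+01 -2.700e-01 -2.000e-02] |d| 29.4 rz -0.0196
```

>>> inch_along(motion=[[[-15,-0.3,0,0,0,-0.01],[-29.4,-0.3,0,0,0,-0.02],[-29.4,-0.3,0,0,0,-0.02],[-29.4,-0.3,0,0,0,-0.02],[-29.4,-0.3,0,0,0,-0.02]]])

```text
t: 4.37
ee_pos: [504.1, 97.2, 161.7]
orientation: [-2.148, -2.289, 0.005]
ft_force: [1.0, 0.7, -3.1]
width: 11.5
grasp_force: 30.0
```

>>> inch_along(motion=[[[-29.4,-0.3,0,0,0,-0.02],[-29.4,-0.3,0,0,0,-0.02],[-29.4,-0.3,0,0,0,-0.02],[-29.4,-0.3,0,0,0,-0.02],[-29.4,-0.3,0,0,0,-0.02]]])

```text
t: 4.78
ee_pos: [517.7, -49.1, 161.7]
orientation: [-2.032, -2.392, 0.004]
ft_force: [0.3, 0.5, -3.2]
width: 11.6
grasp_force: 30.0
```

>>> inch_along(motion=[[[-29.4,-0.3,0,0,0,-0.02],[-29.4,-0.3,0,0,0,-0.02],[-29.4,-0.3,0,0,0,-0.02],[-29.4,-0.3,0,0,0,-0.02],[-29.4,-0.3,0,0,0,-0.02]]])

```text
t: 5.2
ee_pos: [545.8, -193.0, 161.4]
orientation: [-1.909, -2.49, 0.002]
ft_force: [0.6, -0.2, -2.7]
width: 11.8
grasp_force: 30.0
```

Run:
```python
from h import *
plan(550.8,-205.8,120,.266,2)
```

```text
pos [ 545.8 -193.   161.4] ya 0.2622 tilt 0.0043 q6 -0.62 | row x 2 [-6.86  0.82 20.7 ] |d| 21.8 rz -0.0019
```

>>> inch_along(motion=[[[-5,0.7,15,0,0,-0.004],[-6.4,0.7,16,0,0,0],[0,0,0,0,0,0],[0,0,0,0,0,0]]])

```text
t: 5.53
ee_pos: [549.8, -202.1, 130.3]
orientation: [-1.905, -2.491, 0.002]
ft_force: [1.2, 0.9, -2.6]
width: 11.7
grasp_force: 30.0
```

Run:
```python
from h import *
import cv2
o=ctrl.get_obs();plan(550.4,-204.3,130,.266,1)
qc,qh=np.load('q.npy')
rect=lambda a,b,z:[(a,b,z),(a,-b,z),(-a,-b,z),(-a,b,z)]
p=o['ee_pos'];ya=.266
q=[p[0]+1.5*np.sin(ya),p[1]-1.5*np.cos(ya),p[2]-44,ya];print(q)
out=[]
for n,(x,y) in {'top':(296,160),'side':(240,190)}.items():
    d=ctrl.get_image(n);I=d['img'][:,:,::-1];W=130
    a=np.clip(cv2.resize(I[y:y+W,x:x+100],(400,520),interpolation=cv2.INTER_CUBIC)*1.6,0,255).astype('uint8')
    for P,Q,c in((rect(60,85,21),q,(0,0,255)),(rect(6,40,56),q,(0,0,255)),(rect(95,102,16),qh,(0,255,255))):
        u=(proj(d,place(Q,P))-[x,y]+.5)*4-.5
        cv2.polylines(a,[(u*8).round().astype(int)],True,c,1,cv2.LINE_AA,3)
    out.append(a)
cv2.imwrite('pics/hover.png',np.hstack(out))
```

```text
pos [ 549.8 -202.1  130.3] ya 0.2648 tilt 0.0055 q6 -0.64 | row x 1 [-2.27  0.04  0.29] |d| 2.3 rz -0.0012
[np.float64(550.1662874159815), np.float64(-203.56576419771244), np.float64(86.30229779761848), 0.266]
```

View pics/hover.png

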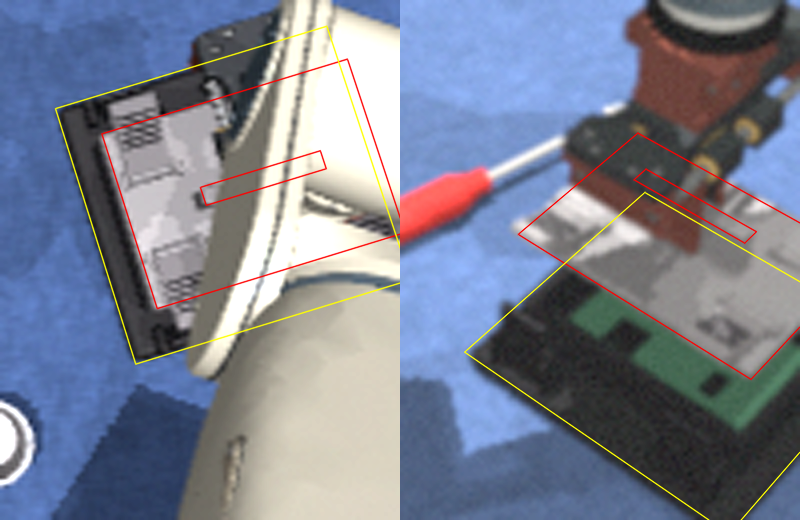

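The top view shows the held plate's left edge at (103,133)–(157,308), matching the prediction. The housing outline is slightly large in the side view, so I'll refine the housing position from the first top image's dark outline.

Run:
```python
from h import *
import cv2
from scipy.optimize import least_squares
qc,qh=np.load('q.npy');d={n:ctrl.get_image(n) for n in('top','side')}
R=lambda a,b,z:[(a,b,z),(a,-b,z),(-a,-b,z),(-a,b,z)]
M={}
for n,(x,y) in {'top':(300,160),'side':(250,225)}.items():
    I=cv2.imread(f'pics/{n}0.png').astype(int)
    m=((I[...,0]-I[...,2])<22).astype('uint8')
    k=np.zeros_like(m);k[y:y+100,x:x+120]=1
    if n=='side': k[:240,:300]=0
    m*=k
    _,L,S,_=cv2.connectedComponentsWithStats(m);i=1+np.argmax(S[1:,4]);m=(L==i).astype('uint8')
    cs,_=cv2.findContours(m,0,1);m=cv2.drawContours(m*0,cs,-1,1,-1);M[n]=m
    print(n,m.sum())
def solid(q):
    B=[R(95,102,0)+R(95,102,16),R(60.5,85.5,16)+R(60.5,85.5,46)]
    for sx in(1,-1):
        for sy in(1,-1):
            B.append([(sx*a,sy*62+b,c) for a in(77,88) for b in(17,-17) for c in(16,71)])
    return B
def mask(q,n):
    m=np.zeros((420,560),'uint8')
    for P in solid(q):
        h=cv2.convexHull(((proj(d[n],place(q,P)))*16).round().astype(np.int32));cv2.fillConvexPoly(m,h,1,cv2.LINE_8,4)
    return m
from scipy.optimize import minimize
def cost(v,ns):
    q=[v[0],v[1],0,v[2]];return sum((cv2.GaussianBlur(mask(q,n)*1.,(0,0),1)-cv2.GaussianBlur(M[n]*1.,(0,0),1)).__pow__(2).sum() for n in ns)
for ns in(['top'],['side'],['top','side']):
    x0=np.array([qh[0],qh[1],qh[3]])
    r=minimize(cost,x0,args=(ns,),method='Nelder-Mead',options=dict(initial_simplex=[x0,x0+[6,0,0],x0+[0,6,0],x0+[0,0,.03]]))
    print(ns,r.x.round(3),r.fun.round(1),'start',round(cost(x0,ns),1))
```

```text
top 4654
side 5122
['top'] [ 5.50214e+02 -2.04967e+02  2.73000e-01] 84.1 start 87.4
['side'] [ 5.53222e+02 -2.02830e+02  2.57000e-01] 161.7 start 189.6
['top', 'side'] [ 5.51310e+02 -2.05149e+02  2.60000e-01] 269.1 start 276.9
```

```bash
python3 -c "
from h import *
plan(550.6,-203.3,90,.266,4)"
```

```text
pos [ 551.9 -202.2  133.2] ya 0.2663 tilt 0.0004 q6 -0.64 | row x 4 [-0.19 -0.39 10.79] |d| 10.8 rz 0.0001
```

>>> inch_along(motion=[[[-0.8,-0.8,8,0,0,0],[0,0,10,0,0,0],[0,0,10,0,0,0],[0,0,10,0,0,0],[0,0,4,0,0,0]]])

```text
t: 6.15
ee_pos: [550.1, -203.2, 88.5]
orientation: [-1.906, -2.494, 0.001]
ft_force: [-0.6, -0.1, -3.4]
width: 11.5
grasp_force: 30.0
```

>>> inch_along(motion=[[[0,0,4,0,0,0],[0,0,3,0,0,0],[0,0,3,0,0,0],[0,0,0,0,0,0]]])

```text
t: 6.48
ee_pos: [551.0, -203.7, 80.2]
orientation: [-1.908, -2.495, 0.0]
ft_force: [0.0, -0.6, -3.4]
width: 11.9
grasp_force: 30.0
```

```bash
python3 -c "
from h import *
plan(550.6,-203.3,74,.266,1)"
```

```text
pos [ 551.  -203.7   80.2] ya 0.2655 tilt 0.0006 q6 -0.64 | row x 1 [ 0.45 -0.29  6.19] |d| 6.2 rz -0.0005
```

No contact force with the skirt about 10 mm inside the rim, so the alignment is good. I'll lower it the rest of the way.

>>> inch_along(motion=[[[0,0,2,0,0,0],[0,0,2,0,0,0],[0,0,1,0,0,0],[0,0,1,0,0,0],[0,0,0,0,0,0]]])

```text
t: 6.9
ee_pos: [551.1, -203.7, 74.6]
orientation: [-1.908, -2.496, 0.0]
ft_force: [-0.8, -0.0, -3.0]
width: 11.9
grasp_force: 30.0
```

```bash
python3 -c "
from h import *
plan(550.6,-203.3,74,.266,1)"
```

```text
pos [ 551.1 -203.7   74.6] ya 0.2655 tilt 0.0001 q6 -0.64 | row x 1 [ 0.5  -0.38  0.58] |d| 0.9 rz -0.0005
```

>>> inch_along(motion=[[[0,0,0.7,0,0,0],[0,0,0.7,0,0,0],[0,0,0,0,0,0],[0,0,0,0,0,0]]])

```text
t: 7.23
ee_pos: [551.3, -203.8, 73.9]
orientation: [1.908, 2.496, 0.0]
ft_force: [-2.0, 1.0, 5.6]
width: 11.6
grasp_force: 30.0
```

Contact at 73.9, where 74 was expected, so the cover is seated. I'll release and retreat upward.

>>> inch_along(motion=[[[0,0,0,0,0,0],[0,0,0,0,0,0],[0,0,0,0,0,0],[0,0,0,0,0,0],[0,0,0,0,0,0]]], finger_gap=60)

```text
t: 7.65
ee_pos: [551.2, -203.7, 73.2]
orientation: [1.908, 2.496, 0.0]
ft_force: [0.3, -0.4, 0.3]
width: 41.6
grasp_force: 0.0
```

>>> inch_along(motion=[[[0,0,0,0,0,0],[0,0,-20,0,0,0],[0,0,-25,0,0,0],[0,0,-25,0,0,0],[0,0,-20,0,0,0]]])

```text
t: 8.07
ee_pos: [551.4, -203.8, 164.8]
orientation: [1.907, 2.495, 0.0]
ft_force: [-0.3, -0.2, 0.6]
width: 60.1
grasp_force: 0.0
```

```bash
python3 -c "
from h import *
plan(450,-100,165,.266-1.571,14)"
```

```text
pos [ 551.4 -203.8  164.8] ya 0.2655 tilt 0.0008 q6 -0.64 | row x 14 [  3.77 -10.88  -0.02] |d| 11.5 rz 0.1122
```

```bash
python3 -c "
from h import *
plan(420,10,165,.266-1.571,15)"
```

```text
pos [ 551.4 -203.8  164.8] ya 0.2655 tilt 0.0008 q6 -0.64 | row x 15 [  9.74 -15.81  -0.02] |d| 18.6 rz 0.1047
```

>>> inch_along(motion=[[[9.7,-15.8,0,0,0,0.1047],[9.7,-15.8,0,0,0,0.1047],[9.7,-15.8,0,0,0,0.1047],[9.7,-15.8,0,0,0,0.1047],[9.7,-15.8,0,0,0,0.1047]]], finger_gap=0)

```text
t: 8.48
ee_pos: [469.5, -159.9, 163.3]
orientation: [2.494, 1.91, 0.0]
ft_force: [0.0, 0.4, 0.4]
width: 30.4
grasp_force: 0.0
```

>>> inch_along(motion=[[[9.7,-15.8,0,0,0,0.1047],[9.7,-15.8,0,0,0,0.1047],[9.7,-15.8,0,0,0,0.1047],[9.7,-15.8,0,0,0,0.1047],[9.7,-15.8,0,0,0,0.1047]]])

```text
t: 8.9
ee_pos: [421.5, -81.6, 163.3]
orientation: [-2.904, -1.2, 0.0]
ft_force: [0.7, 0.2, 0.2]
width: 0.5
grasp_force: 0.0
```

>>> inch_along(motion=[[[9.7,-15.8,0,0,0,0.1047],[9.7,-15.8,0,0,0,0.1047],[9.7,-15.8,0,0,0,0.1047],[9.7,-15.8,0,0,0,0.1047],[9.7,-15.8,0,0,0,0.1047]]])

```text
t: 9.32
ee_pos: [419.2, 10.4, 163.4]
orientation: [3.115, 0.408, -0.0]
ft_force: [1.0, -0.2, 0.0]
width: 0.3
grasp_force: 0.0
```

Create look.py:
```python
import sys,cv2
from h import *
R=lambda a,b,z:[(a,b,z),(a,-b,z),(-a,-b,z),(-a,b,z)]
q=[551.3,-205,30,.2655];out=[]
for n,(x,y) in {'top':(304,160),'side':(255,215)}.items():
    d=ctrl.get_image(n);a=cv2.resize(d['img'][y:y+100,x:x+100,::-1],(400,400),interpolation=cv2.INTER_CUBIC)
    a=np.clip(a*1.5,0,255).astype('uint8')
    b=a.copy()
    for P in(R(60,85,21),R(6,40,56),R(95,102,-14)):
        u=(proj(d,place(q,P))-[x,y]+.5)*4-.5;cv2.polylines(b,[(u*8).round().astype(int)],True,(0,0,255),1,cv2.LINE_AA,3)
    out+=[b]
cv2.imwrite(sys.argv[1],np.hstack(out))
```

```bash
python3 look.py pics/placed.png; python3 -c "
from h import *
plan(0,0,0,0,10)"
```

```text
pos [420.   11.  163.5] ya -1.3047 tilt 0.0008 q6 1.3 | row x 10 [-30.57 -33.21  16.31] |d| 48.0 rz -0.1305
```

View pics/placed.png

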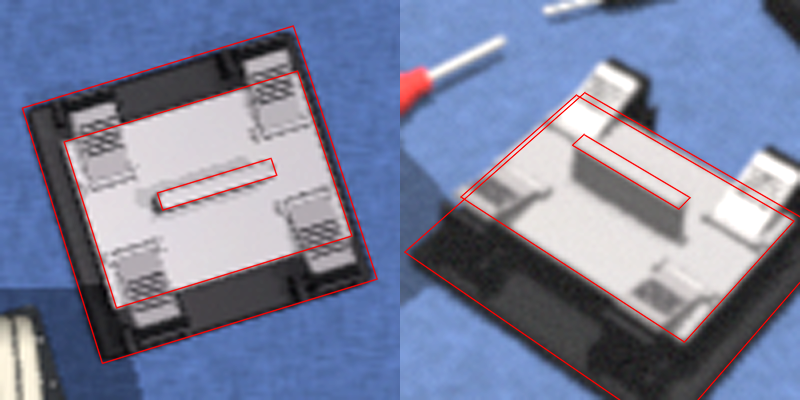

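The cover sits on the housing with its plate and rib edges on the predicted lines and all four tabs up. Now I'll press tab1 first.

Create pad.py:
```python
import sys
from h import *
k,z,N=int(sys.argv[1]),float(sys.argv[2]),int(sys.argv[3])
p=place([551.3,-205,0,.2655],[[[56,-56,-56,56][k],[62,62,-62,-62][k],0]])[0];plan(p[0],p[1],z,.2655-np.pi/2,N)
```

```bash
python3 pad.py 1 115 7
```

```text
pos [420.   11.  163.5] ya -1.3047 tilt 0.0008 q6 1.3 | row x 7 [ 1.98 25.84  6.93] |d| 26.8 rz 0.0001
```

>>> inch_along(motion=[[[2,25.8,5,0,0,0],[2,25.8,5,0,0,0],[2,25.8,5,0,0,0],[2,25.8,5,0,0,0],[2,25.8,8,0,0,0]]])

```text
t: 9.83
ee_pos: [463.6, -114.3, 135.4]
orientation: [3.113, 0.421, 0.001]
ft_force: [1.0, 0.1, 0.2]
width: 0.2
grasp_force: 0.0
```

>>> inch_along(motion=[[[2,25.8,10,0,0,0],[2,25.8,10,0,0,0],[0,0,0,0,0,0],[0,0,0,0,0,0]]])

```text
t: 10.17
ee_pos: [480.0, -162.5, 114.6]
orientation: [-3.113, -0.416, 0.002]
ft_force: [-0.1, 0.5, 0.2]
width: 0.7
grasp_force: 0.0
```

```bash
python3 pad.py 1 73 7
```

```text
pos [ 480.  -162.5  114.6] ya -1.3052 tilt 0.0013 q6 0.96 | row x 7 [ 0.24 -0.33  5.95] |d| 6.0 rz 0.0
```

>>> inch_along(motion=[[[1.5,-2,12,0,0,0],[0,0,12,0,0,0],[0,0,4,0,0,0],[0,0,4,0,0,0],[0,0,3,0,0,0]]])

```text
t: 10.58
ee_pos: [481.4, -158.3, 80.6]
orientation: [-3.113, -0.418, -0.0]
ft_force: [0.4, 0.6, 7.9]
width: 0.4
grasp_force: 3.7
```

>>> inch_along(motion=[[[0,0,2.5,0,0,0],[0,0,2,0,0,0],[0,0,2,0,0,0],[0,0,0,0,0,0]]])

```text
t: 10.92
ee_pos: [481.5, -158.6, 73.9]
orientation: [3.114, 0.417, 0.0]
ft_force: [-0.1, 0.4, 3.3]
width: 0.3
grasp_force: 1.4
```

>>> inch_along(motion=[[[0,0,1,0,0,0],[0,0,1,0,0,0],[0,0,0.7,0,0,0],[0,0,0,0,0,0]]])

```text
t: 11.25
ee_pos: [481.5, -158.7, 72.6]
orientation: [-3.114, -0.416, -0.0]
ft_force: [-6.0, 2.5, 23.7]
width: 0.5
grasp_force: 11.9
```

The force rises to 24 N at tip height 55.6, so the tab is flat. I'll lift and go to tab2.

>>> inch_along(motion=[[[0,0,-14,0,0,0],[0,0,-20,0,0,0],[0,0,-10,0,0,0],[0,0,0,0,0,0]]])

```text
t: 11.58
ee_pos: [482.9, -159.3, 116.9]
orientation: [3.112, 0.416, 0.006]
ft_force: [-0.7, -0.1, -0.3]
width: 0.2
grasp_force: 0.0
```

```bash
python3 pad.py 2 115 5
```

```text
pos [ 482.9 -159.3  116.9] ya -1.3049 tilt 0.0041 q6 0.96 | row x 5 [-0.41 24.81  0.45] |d| 24.8 rz 0.0001
```

>>> inch_along(motion=[[[-0.2,24.7,0,0,0,0],[-0.2,24.7,0,0,0,0],[-0.2,24.7,0,0,0,0],[-0.2,24.7,0,0,0,0],[-0.2,24.7,0,0,0,0]]])

```text
t: 12.0
ee_pos: [512.8, -279.1, 114.0]
orientation: [-3.113, -0.416, 0.001]
ft_force: [0.6, -0.8, -0.3]
width: 0.3
grasp_force: 0.0
```

>>> inch_along(motion=[[[0,0,0,0,0,0],[0,0,0,0,0,0]]])

```text
t: 12.17
ee_pos: [512.6, -278.9, 114.0]
orientation: [-3.114, -0.413, 0.001]
ft_force: [-0.1, 0.2, -0.2]
width: 0.3
grasp_force: 0.0
```

```bash
python3 look.py pics/t1.png
python3 pad.py 2 73 1
```

```text
pos [ 512.1 -277.4  114.1] ya -1.3051 tilt 0.002 q6 0.79 | row x 1 [ 0.86  2.53 41.11] |d| 41.2 rz 0.0002
```

View pics/t1.png

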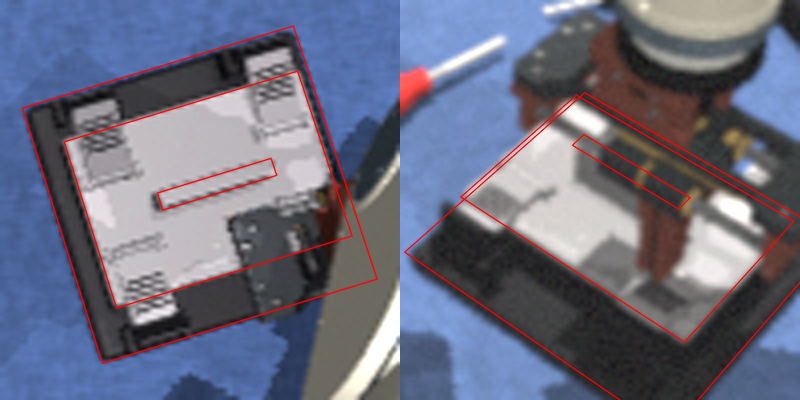

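Tab1, at about (150,290) in the top view and (475,212) in the side view, now lies flat under its catch. Next is tab2.

>>> inch_along(motion=[[[0,1,12,0,0,0],[0,0,12,0,0,0],[0,0,4,0,0,0],[0,0,4,0,0,0],[0,0,3,0,0,0]]])

```text
t: 12.68
ee_pos: [512.6, -278.5, 79.4]
orientation: [-3.113, -0.417, 0.003]
ft_force: [-2.1, 0.7, 2.8]
width: 0.4
grasp_force: 0.8
```

>>> inch_along(motion=[[[0,0,2.5,0,0,0],[0,0,2,0,0,0],[0,0,2,0,0,0],[0,0,0.5,0,0,0],[0,0,0,0,0,0]]])

```text
t: 13.1
ee_pos: [513.1, -279.0, 73.3]
orientation: [-3.114, -0.416, 0.001]
ft_force: [-3.6, 1.3, 5.4]
width: 0.8
grasp_force: 2.8
```

>>> inch_along(motion=[[[0,0,0.5,0,0,0],[0,0,0.5,0,0,0],[0,0,0,0,0,0]]])

```text
t: 13.35
ee_pos: [513.1, -279.1, 73.0]
orientation: [-3.114, -0.416, 0.0]
ft_force: [-5.7, 1.6, 13.3]
width: 0.6
grasp_force: 6.4
```

>>> inch_along(motion=[[[0,0,0.6,0,0,0],[0,0,0.4,0,0,0],[0,0,0,0,0,0]]])

```text
t: 13.6
ee_pos: [513.1, -279.1, 72.8]
orientation: [-3.114, -0.416, 0.0]
ft_force: [-7.2, 3.6, 19.9]
width: 0.3
grasp_force: 10.1
```

>>> inch_along(motion=[[[0,0,-14,0,0,0],[0,0,-20,0,0,0],[0,0,-10,0,0,0],[0,0,0,0,0,0],[0,0,0,0,0,0]]])

```text
t: 14.02
ee_pos: [513.7, -279.3, 115.3]
orientation: [3.113, 0.416, 0.002]
ft_force: [0.2, -0.1, 0.2]
width: 0.2
grasp_force: 0.0
```

```bash
python3 pad.py 3 115 5
```

```text
pos [ 513.7 -279.3  115.3] ya -1.305 tilt 0.0016 q6 0.79 | row x 5 [22.36  0.03  0.09] |d| 22.4 rz 0.0001
```

>>> inch_along(motion=[[[22.3,0,0,0,0,0],[22.3,0,0,0,0,0],[22.3,0,0,0,0,0],[22.3,0,0,0,0,0],[22.3,0,0,0,0,0]]])

```text
t: 14.43
ee_pos: [621.1, -249.2, 113.4]
orientation: [-3.113, -0.416, 0.003]
ft_force: [0.0, 0.4, -0.1]
width: 0.5
grasp_force: 0.0
```

>>> inch_along(motion=[[[0,0,0,0,0,0],[0,0,0,0,0,0]]])

```text
t: 14.6
ee_pos: [620.8, -249.1, 113.4]
orientation: [-3.113, -0.418, 0.002]
ft_force: [-0.1, -0.6, -0.3]
width: 0.6
grasp_force: 0.0
```

```bash
python3 pad.py 3 73 1
```

```text
pos [ 620.8 -249.1  113.4] ya -1.3037 tilt 0.0018 q6 0.9 | row x 1 [ 0.58  1.22 40.41] |d| 40.4 rz 0.0016
```

>>> inch_along(motion=[[[0.4,0.8,12,0,0,0],[0,0,12,0,0,0],[0,0,4,0,0,0],[0,0,4,0,0,0],[0,0,3,0,0,0]]])

```text
t: 15.02
ee_pos: [620.4, -250.3, 79.8]
orientation: [-3.113, -0.415, 0.003]
ft_force: [-4.3, 3.0, 13.0]
width: 0.6
grasp_force: 6.7
```

>>> inch_along(motion=[[[0,0,2.5,0,0,0],[0,0,2,0,0,0],[0,0,1.5,0,0,0],[0,0,0.5,0,0,0],[0,0,0,0,0,0]]])

```text
t: 15.43
ee_pos: [621.2, -250.8, 73.6]
orientation: [3.114, 0.416, 0.0]
ft_force: [-0.3, 0.1, 2.6]
width: 0.4
grasp_force: 1.7
```

>>> inch_along(motion=[[[0,0,0.6,0,0,0],[0,0,0.5,0,0,0],[0,0,0,0,0,0]]])

```text
t: 15.68
ee_pos: [621.3, -250.8, 73.2]
orientation: [3.114, 0.416, -0.0]
ft_force: [-2.2, 0.7, 8.7]
width: 0.3
grasp_force: 4.4
```

>>> inch_along(motion=[[[0,0,0.7,0,0,0],[0,0,0.7,0,0,0],[0,0,0,0,0,0]]])

```text
t: 15.93
ee_pos: [621.3, -250.8, 73.0]
orientation: [3.114, 0.416, -0.0]
ft_force: [-5.9, 1.3, 17.2]
width: 0.2
grasp_force: 8.6
```

>>> inch_along(motion=[[[0,0,-14,0,0,0],[0,0,-20,0,0,0],[0,0,-10,0,0,0],[0,0,0,0,0,0],[0,0,0,0,0,0]]])

```text
t: 16.35
ee_pos: [621.6, -250.7, 115.4]
orientation: [3.113, 0.416, 0.002]
ft_force: [-0.4, 0.5, -0.4]
width: 0.7
grasp_force: 0.0
```

```bash
python3 pad.py 0 115 5
```

```text
pos [ 621.6 -250.7  115.4] ya -1.3051 tilt 0.0011 q6 0.9 | row x 5 [  0.03 -24.9    0.07] |d| 24.9 rz 0.0
```

>>> inch_along(motion=[[[0,-24.8,0,0,0,0],[0,-24.8,0,0,0,0],[0,-24.8,0,0,0,0],[0,-24.8,0,0,0,0],[0,-24.8,0,0,0,0]]])

```text
t: 16.77
ee_pos: [587.6, -129.8, 113.7]
orientation: [-3.113, -0.416, 0.003]
ft_force: [0.5, 0.1, 1.0]
width: 0.7
grasp_force: 0.0
```

>>> inch_along(motion=[[[0,0,0,0,0,0],[0,0,0,0,0,0]]])

```text
t: 16.93
ee_pos: [588.1, -129.8, 114.1]
orientation: [-3.113, -0.419, 0.003]
ft_force: [0.6, 0.2, -0.3]
width: 0.7
grasp_force: 0.0
```

```bash
python3 look.py pics/t3.png
python3 pad.py 0 73 1
```

```text
pos [ 589.  -131.4  114.5] ya -1.3048 tilt 0.0004 q6 1.07 | row x 1 [ 0.32 -0.84 41.54] |d| 41.6 rz 0.0005
```

View pics/t3.png

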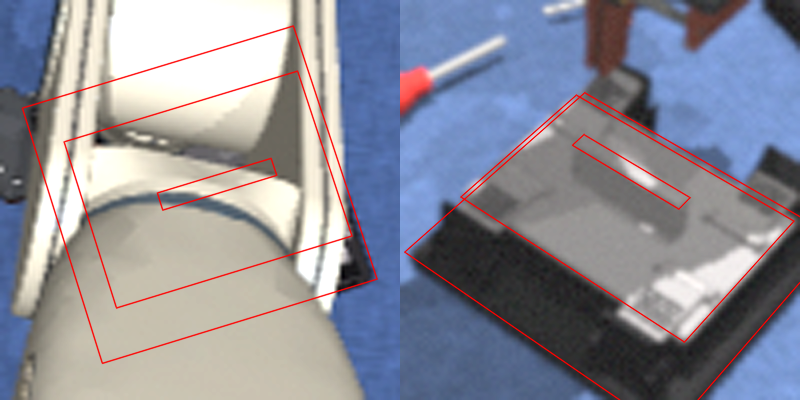

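Tab1 at (480,208), tab2 at (655,305) and tab3 at (770,185) look down in the side view, and tab0 at (620,90) is still up. I'll press tab0.

>>> inch_along(motion=[[[0.6,-0.5,12,0,0,0],[0,0,12,0,0,0],[0,0,4,0,0,0],[0,0,4,0,0,0],[0,0,3,0,0,0]]])

```text
t: 17.45
ee_pos: [589.5, -130.6, 79.8]
orientation: [-3.114, -0.415, 0.0]
ft_force: [-2.0, 1.5, 13.5]
width: 0.4
grasp_force: 6.6
```

>>> inch_along(motion=[[[0,0,2.5,0,0,0],[0,0,2,0,0,0],[0,0,1.5,0,0,0],[0,0,1,0,0,0],[0,0,0,0,0,0]]])

```text
t: 17.87
ee_pos: [590.0, -130.6, 73.4]
orientation: [3.114, 0.416, 0.002]
ft_force: [0.6, 1.1, 4.7]
width: 0.5
grasp_force: 2.6
```

>>> inch_along(motion=[[[0,0,0.6,0,0,0],[0,0,0.5,0,0,0],[0,0,0,0,0,0]]])

```text
t: 18.12
ee_pos: [590.1, -130.6, 73.1]
orientation: [3.113, 0.416, 0.002]
ft_force: [-2.1, 1.4, 13.5]
width: 0.7
grasp_force: 6.5
```

Press a little more, then lift away and move clear to look.

>>> inch_along(motion=[[[0,0,0.7,0,0,0],[0,0,0.5,0,0,0],[0,0,0,0,0,0]]])

```text
t: 18.37
ee_pos: [590.2, -130.7, 72.8]
orientation: [3.113, 0.416, 0.002]
ft_force: [-4.9, 2.3, 20.5]
width: 0.4
grasp_force: 10.7
```

>>> inch_along(motion=[[[0,0,-14,0,0,0],[0,0,-20,0,0,0],[0,0,-20,0,0,0],[0,0,-20,0,0,0],[0,0,-10,0,0,0]]])

```text
t: 18.78
ee_pos: [590.1, -130.7, 156.8]
orientation: [3.113, 0.416, 0.003]
ft_force: [0.9, -0.3, 1.1]
width: 0.7
grasp_force: 0.0
```

>>> inch_along(motion=[[[0,-25,0,0,0,0],[0,-30,0,0,0,0],[0,-30,0,0,0,0],[0,-30,0,0,0,0],[0,-25,0,0,0,0]]])

```text
t: 19.2
ee_pos: [551.4, 6.2, 154.2]
orientation: [-3.114, -0.416, 0.002]
ft_force: [0.6, 0.1, -0.3]
width: 0.6
grasp_force: 0.0
```

>>> inch_along(motion=[[[-30,-10,0,0,0,0],[-35,-10,0,0,0,0],[-35,-10,0,0,0,0],[-35,-10,0,0,0,0],[-30,0,0,0,0,0]]])

```text
t: 19.62
ee_pos: [379.4, 0.7, 154.1]
orientation: [-3.113, -0.418, 0.004]
ft_force: [0.6, -1.4, 0.7]
width: 0.5
grasp_force: 0.0
```

>>> inch_along(motion=[[[0,0,0,0,0,0],[0,0,0,0,0,0]]])

```text
t: 19.78
ee_pos: [381.6, -0.1, 154.6]
orientation: [-3.114, -0.415, 0.001]
ft_force: [0.8, 1.0, 0.8]
width: 0.7
grasp_force: 0.0
```

```bash
python3 look.py pics/t4.png
```

```text
(no output)
```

View pics/t4.png

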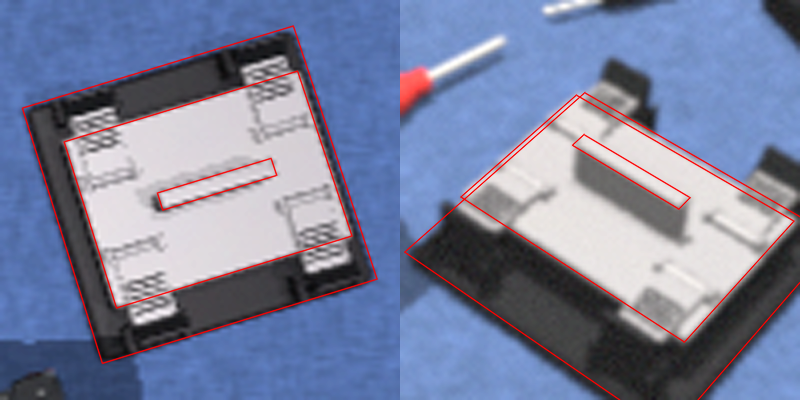

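In the side view all four tabs (at about (610,110), (480,208), (655,305) and (765,195)) lie flat with their tips under the hooks. The cover is seated and the arm is clear. Handing in.

```bash
python3 -c "
from workcell import ctrl
print(ctrl.close_job())"
```

```text
the job is handed in; nothing more can be done
None
```

The cover sits flush on the housing with all four tabs pressed down one at a time and, in the last camera views, held under their hooks; I handed the job in at about 20 s, and it returned no verdict.

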